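Expose a filter sample: sled in, spring shutter held open at the pointer

TASK

The filter sample on the exposure jig has to be counted: with the shutter still closed, slide the sample sled by its blue tab fully home under the hood. Then pull the spring shutter out by its red tab until the white line beside the tab is in line with the yellow pointer on the scale, and keep it there: finish while still holding the shutter open at the pointer, because it springs shut when let go. Do not shift the yellow pointer, leave the sled home, and leave the other things on the desk alone.

Things in the scene. Friction and masses are not known exactly. Their poses are not given: they have to be found in the camera images.
- jig: Exposure jig fixed to the desk: aluminium base plate 240 x 136 mm, 10 mm thick (x -135 to 105 mm), with an outrigger on its -y side carrying the scale rail (x 83 to 101, y -61 to -181 mm, top z 36 mm, black ticks every 5 mm). Origin on the desk; its x axis is the way the sled slides in, -y the way the shutter pulls out, z up.
- sled (a joint): Sample sled, travel in m along the jig's +x axis: 0 is fully withdrawn (towards the robot), where it starts; 0.085 is fully home at its end stop, the sample under the hood. It stays where it is left (about 2 N of friction).
- sled_tab (a point): Middle of the top edge of the sled's upright blue tab: 10 mm thick along the jig's x, 24 mm wide along its y, top 85 mm above the desk, free from 20 mm above the desk up. Moves with the sled, 85 mm ahead (-x) of the sample's centre; with the sled home its rear face is 40 mm short of the hood's front face. Axes parallel to the jig's.
- shutter: Sliding shutter: steel blade 54 mm wide with an upright red tab. Origin at the foot of the tab, 40 mm above the desk; axes parallel to the jig's. Slides only along the jig's -y, up to 75 mm from shut, where it starts (origin at jig x 55, y -86 mm). A spring pulls it shut: about 5 N when shut, growing by 1 N per 10 mm.
- shutter_tab (a point): Middle of the top edge of the shutter's red tab: 12 mm thick along the jig's y (pull direction), 24 mm wide along the jig's x, top 85 mm above the desk, free from about 44 mm above the desk upward. When shut, its inner face is 22 mm from the hood's side (whose top is at 50 mm).
- shutter_line (a point): White index line, 2 mm wide, on the black lug beside the foot of the red tab (24 mm to the jig's +x from the tab's middle, 42 mm above the desk); it has the same jig y as the tab's middle. Moves with the shutter.
- pointer_line (a point): Tip of the yellow pointer clip (20 x 12 mm, 9 mm high, black centre line along the jig's x), stiff on the scale rail, 45 mm above the desk; axes parallel to the jig's. Set 30 to 55 mm from the closed shutter's line along the jig's -y; the shutter is at the mark when shutter_line and pointer_line have the same jig y.
- sample_disc: The filter sample, a round white holder with a brownish-grey filter, 52 mm in diameter and 7 mm high, 15 g, lying loose in the sled's recess (3 mm of rim stands above it). Origin: centre of its underside, 15 mm above the desk.
- under_shutter (a point): Point fixed in the jig under its grey hood, on the detector axis, jig x 55, y 0, z 22 mm: the sample's centre lies here with the sled home. The hood spans jig x 15 to 95, y -58 to 58 mm, is open below z 32 mm, its top at z 50 mm; on it a round detector head (40 mm wide, centre x 59 mm) up to z 74 mm.
- jar: Bystander: white jar with blue lid, 59 mm wide, 70 mm high; origin at the centre of its underside.
- amber_vial: Bystander: amber vial with red cap, 24 mm wide, 55 mm high; origin at the centre of its underside.
- steel_tweezers: Bystander: steel tweezers, 126 mm long along their x, 8 mm high; origin under the middle.
- tape: Bystander: roll of black tape, 70 mm wide, 19 mm high; origin at the centre of its underside.
- spare_disc: Bystander: spare white filter holder, 52 mm wide, 7 mm high, on the desk; origin at the centre of its underside.
- blue_marker: Bystander: blue marker pen, 140 mm long along its y, 14 mm thick; origin under the middle.
There are look-alikes about, which are no part of the job. Leave any brown, pink or turquoise look-alike of the sample_disc alone.

How it is judged (in metres and radians):
On the way, in this order (a step that is already met when the one before it is completed fails the run):
1. the sled is fully home with the sample under the hood, the shutter still closed (value of joint sled above 0.081 m and horizontal distance between sample_disc and under_shutter below 0.008 m and y of shutter in the frame of jig above -0.094 m), for 0.2 s.
2. the gripper holds the shutter with its white line at the yellow pointer (value of joint sled above 0.081 m and horizontal distance between sample_disc and under_shutter below 0.008 m and y of shutter_line in the frame of pointer_line between -0.004 and 0.004 m and contact force between the fingers and shutter above 2 N), for 0.5 s.
At the end, for the whole second after the job is handed in: The gripper is still holding the shutter (at least 2 N between fingers and shutter), steady, its white line within 4 mm of the yellow pointer along the pull; the sled is within 4 mm of its end stop with the sample lying flat in it, within 8 mm of the detector axis; the pointer has not been shifted (all of step 2 and linear speed of shutter below 0.01 m/s and distance of pointer_line from where it was at the start of the episode below 0.003 m and angle between sample_disc's own z axis and vertical below 0.15 rad); the arm keeps its last pose, push and grip.
It fails at once if the shutter was opened (by over 12 mm) before the sled was home (y of shutter in the frame of jig below -0.098 m and value of joint sled below 0.078 m).
It fails at once if the yellow pointer was shifted (distance of pointer_line from where it was at the start of the episode above 0.004 m).
It fails at once if a bystander was pushed about or knocked over (distance of any of jar, amber_vial, steel_tweezers, tape, spare_disc, blue_marker from where it was at the start of the episode above 0.03 m or angle between any of jar, amber_vial's own z axis and vertical above 0.5 rad).
It also fails if it takes over 42 s, if anything falls off the work surface, if the arm or the gripper's body presses on something with over 40 N, if the wrist force passes 120 N, or if a joint passes its speed limit or range.

ROBOT

A 6-joint arm with a two-finger parallel gripper is mounted at the origin on a cart in front of the work surface, level with it; the furniture and walls round the work are solid. World frame = base frame: x ahead of the robot, y to its left, z up, the work surface at z = 0. Lengths are in mm, angles in rad, forces in N, time in s.
With the tool pointing down it reaches from about 350 to 975 mm from the base axis. Payload 7.1 kg.
Tool frame: the origin (TCP) lies on the centre line of the jaws, within the pads' length; the fingertips stand 17 mm ahead of it and the grasp point (between the pads) lies 2 mm behind it (tip_extent is the distance from the TCP to the fingertips, in mm); z points along the fingers, y is the line along which they close (so a half turn about z gives the same grasp; the last joint's range is limited). The gripper opens to 88 mm and grips with 3 to 60 N. Pads are 20 mm wide; open, the fingers measure 115 mm over their backs; the gripper's body (75 mm by 178 mm) begins 61 mm behind the grasp point.
Start: joints at [-1.178, 0.423, 1.63, -0, 1.089, -0.019], TCP at [250.177, -572.727, 239.675] pointing down, gripper open.
Joint ranges: [-3, 3], [-0.9, 2.11], [0.09, 2.58], [-1.31, 4.45], [0.11, 2.69], [-2.54, 2.54]. Speed limits (rad/s): [2.39, 2.39, 3.01, 3.14, 3.14, 3.14].

INTERFACE

Orientations are given as a rotation vector (axis times angle).
In Python, from workcell import get_obs, get_image, camera_model, close_job, look_for, outline_of, pinpoint, tip_extent gives the robot as it stands.
- The arm moves only by the shell command python3 -m jog 'ROWS'. ROWS is text: rows parted by semicolons, each of 7 numbers parted by spaces: the shift along the tool's x, y, z as a fraction of full scale, then the turn, a rotation vector about the tool's x, y, z as a fraction of full scale, then the closure, from -1 (fully open) to 1 (shut). A call has 1 to 8 rows; each row is the pose to reach, as a shift and turn from the pose commanded when the call began, along the tool's axes at that moment; what a row does not reach only later rows make up. Full scale, the value 1, is 0.2 m for a shift and 30 degrees for a turn. A row lasts 1/10 s, in which the tool goes at most 50 mm and 8.59 degrees, less where a joint would pass 70% of its speed; a pose out of reach is approached as far as the arm can. A call with a number of a shift or a turn outside -1 to 1 is refused whole. A call with a gripper value outside its range is refused whole. The fingers move at their own pace and stop on an object; the grip force is fixed at half the most. Time passes only in rows, so rows that repeat a pose let the fingers close. It gives the time, the measured TCP pose, the force, the opening and the grip force at its end, in the units of the state.
- get_obs(): the state, without advancing time (a new reading comes with each control period).
- get_image(name): name is "side" or "top" or "wrist"; returns the picture (400x640x3 uint8, red, green, blue); there is no depth.
- camera_model(name): a dict with "fx", "fy", "cx", "cy" (pixels), "origin" and "orientation" of the camera in the world; the wrist camera has in their place "tool_from_camera" (4x4, takes a point from camera to tool coordinates, whose origin is the TCP and whose axes are the flange's). Camera axes: x right, y down, z forward; pixel columns grow to the right and rows downward; lengths in mm; the calibration is good to about 2 mm. The wrist camera is an equidistant fisheye: a pixel r from the principal point sees the ray r / f radians off the axis. A picture is of the moment at which its call begins: read the wrist's pose just before it. camera_model takes no time and is no camera call.
- close_job(): hands the job in; it is judged then, once.
Trained networks look in the newest picture that a camera, given by its name, has taken for a name from the list of things; names that differ only in an ending like _2 or _b are one class to them, and where a whole thing is asked for, a point or a joint stands for the part that bears it (a point fixed in the world has none). Each returns a list of dicts, best first, with "confidence" (0 to 1); they miss things now and then, are a little off and sometimes report something else, mostly with a low value. They report only what shows in the picture. A call takes as long as a camera call. They do not tell look-alikes from the thing itself.
- look_for(target, camera): "xyz" ([x, y, z] in mm, in the coordinates of the camera as it stood for that picture, good to about 4 mm: the middle of the surface that is visible of it).
- outline_of(target, camera): "mask" (400x640 bool, what is visible of it).
- pinpoint(target, camera): "xyz" ([x, y, z] in mm, in the coordinates of the camera as it stood for that picture, good to about 4 mm: a listed point, or the origin of a listed thing).
The state is a dict: "t": time; "qpos": joint angles; "qvel": joint speeds; "joint_torque": joint torques, N m; "ee_pos": TCP position; "orientation": TCP orientation; "ft_force": force on the tool from outside, world axes, zero at the start; "moment": the same for the moment, N m; "width": finger opening in mm; "grasp_force": force on a finger pad.
Only numpy, scipy, OpenCV 4.12 (cv2) and the standard library are available. Lean on these libraries where they do the work, as an engineer would, in place of code of your own. Each camera call takes 0.05 s, during which the arm holds its last target. There are 200 camera calls.

## Working session

There is one attempt and no reset: what is moved stays moved. The work goes in short steps, Python scripts to look and compute and a shell command to move; the robot and the scene stay as the last step left them, time stands still between calls to the robot, and variables do not carry over. Pictures are saved under pics/ and viewed, at most 10 in all, crops included, and the job is handed in when it is done.

```bash
mkdir -p pics; cat > h.py <<'E'
import numpy as np, cv2
from scipy.spatial.transform import Rotation as R
from workcell import *
def T(name,o=None):
    m=camera_model(name); M=np.eye(4)
    if name=="wrist":
        o=o or get_obs(); M[:3,:3]=R.from_rotvec(o["orientation"]).as_matrix(); M[:3,3]=o["ee_pos"]
        return M@np.array(m["tool_from_camera"])
    q=np.array(m["orientation"]); M[:3,:3]=q if q.shape==(3,3) else R.from_rotvec(q).as_matrix(); M[:3,3]=m["origin"]
    return M
def px(p,name):
    m=camera_model(name); return [round(m["fx"]*p[0]/p[2]+m["cx"]),round(m["fy"]*p[1]/p[2]+m["cy"])]
E
python3 - <<'E'
from h import *
o=get_obs(); print(o)
for n in ("top","side"):
    im=get_image(n); cv2.imwrite(f"pics/{n}0.png",im[:,:,::-1])
    M=T(n); print(n,camera_model(n))
    for t in ("sled_tab","shutter_tab","shutter_line","pointer_line","sample_disc","under_shutter","jig"):
        for d in pinpoint(t,n)[:3]:
            p=np.array(d["xyz"]); print(t,n,round(d["confidence"],2),(M[:3,:3]@p+M[:3,3]).round(1),px(p,n))
E
```

```text
{'t': 0.0, 'qpos': array([-1.17799717e+00,  4.23818484e-01,  1.63068946e+00,  5.06664059e-06,
        1.08856555e+00, -1.90071182e-02]), 'qvel': array([ 5.55257287e-05, -7.72100284e-04,  3.51308225e-04, -1.32786311e-03,
        4.08927936e-04,  1.51824321e-03]), 'joint_torque': array([ 2.75845247e-03, -5.44625545e+01, -2.73665214e+01,  6.45677629e-02,
        2.28633697e-02, -1.18062217e-04]), 'ee_pos': array([ 249.98686225, -572.25876622,  238.91583503]), 'orientation': array([-3.07380755e+00, -6.42001431e-01,  4.25090501e-04]), 'ft_force': array([-0.20921666, -0.23158622, -1.05581426]), 'moment': array([ 0.00994218, -0.00424383,  0.01860451]), 'grasp_force': 0.0, 'width': 87.9841490128152}
top {'fx': 448.7902817319574, 'fy': 448.7902817319574, 'cx': 319.1540754885685, 'cy': 204.71185037350563, 'origin': array([ 367.08527413,  -78.70947924, 1140.75469861]), 'orientation': array([-2.08788823,  2.12818946, -0.18777586])}
sled_tab top 0.95 [ 436.7 -118.2   84.8] [346, 264]
sled_tab top 0.45 [ 522.  -114.    16.1] [342, 232]
shutter_tab top 0.67 [ 611.9 -196.4   84.7] [376, 190]
shutter
[... 613 characters left out ...]
8660416, -103.7646563 ,  648.3766387 ]), 'orientation': array([-1.79177534, -1.62438788,  0.7568895 ])}
sled_tab side 0.55 [ 436.2 -120.3   84.5] [285, 164]
sled_tab side 0.16 [ 599.1 -109.5   19.3] [294, 226]
shutter_line side 0.75 [ 630.5 -194.1   39.7] [257, 232]
pointer_line side 0.53 [ 639.2 -234.5   45.2] [238, 235]
sample_disc side 0.74 [ 482.9 -246.     3.3] [240, 203]
sample_disc side 0.73 [ 516.6 -113.7   12.7] [291, 205]
sample_disc side 0.57 [507.6  46.2  -2.6] [351, 202]
under_shutter side 0.77 [ 601.  -106.7   25.4] [295, 225]
under_shutter side 0.28 [ 551.9 -112.9    3.2] [292, 217]
jig side 0.72 [ 549.1 -111.5    2.3] [292, 216]
jig side 0.57 [ 380.  -288.5    0.7] [228, 180]
```

```bash
python3 - <<'E'
import cv2
a=cv2.imread("pics/top0.png"); b=cv2.imread("pics/side0.png")
cv2.imwrite("pics/top1.png",cv2.resize(a[140:340,220:460],None,fx=3,fy=3,interpolation=cv2.INTER_CUBIC)[:600])
E
```

```text
(no output)
```

View pics/top1.png

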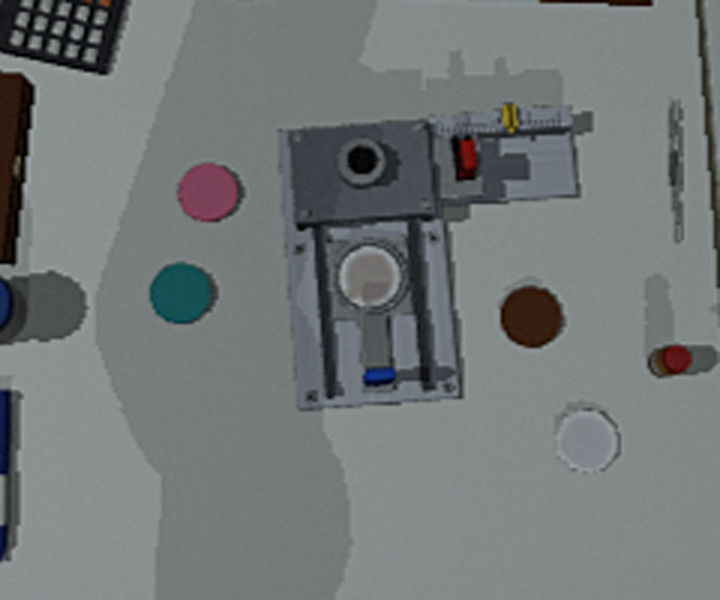

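View pics/side0.png

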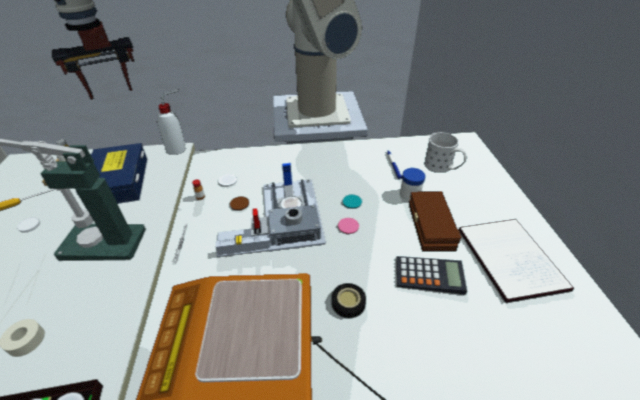

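```bash
cat >> h.py <<'E'
def fit(loc,wor,w=None):
    r,_=R.align_vectors(np.c_[wor-wor.mean(0),np.zeros(len(wor))]+1e-12,np.c_[loc-loc.mean(0),np.zeros(len(loc))]+1e-12) if 0 else (None,None)
    A=loc-loc.mean(0);B=wor-wor.mean(0)
    y=np.arctan2((A[:,0]*B[:,1]-A[:,1]*B[:,0]).sum(),(A*B).sum())
    c=np.array([[np.cos(y),-np.sin(y)],[np.sin(y),np.cos(y)]])
    return y,wor.mean(0)-c@loc.mean(0),c
E
python3 - <<'E'
from h import *
loc=np.array([[-115,0],[55,0],[55,-86],[79,-86],[0,0],[-30,0]],float)
w=np.array([[436.5,-119],[602,-107.3],[612,-196.4],[633,-191.5],[548.4,-111.5],[520,-114]])
y,t,c=fit(loc,w); print(np.degrees(y),t,(w-(loc@c.T+t)).round(1))
for n,p in (("tab0",(-115,0)),("home",(-30,0)),("shut",(55,-86))): print(n,(c@p+t).round(1))
print("pointer jig",c.T@(np.array([639.5,-234.2])-t), "line jig",c.T@(np.array([633,-191.5])-t))
# side pixel of bottle base/top at ground
m=camera_model("side");M=T("side")
for u,v in ((175,152),(75,245),(130,190),(230,200)):
    d=M[:3,:3]@np.array([(u-m["cx"])/m["fx"],(v-m["cy"])/m["fy"],1]); print((u,v),(M[:3,3]-d*M[2,3]/d[2]).round())
E
```

```text
3.8682148446975604 [ 549.39946785 -111.84336003] [[ 1.8  0.6]
 [-2.3  0.8]
 [ 1.9 -2.5]
 [-1.   0.8]
 [-1.   0.3]
 [ 0.5 -0.1]]
tab0 [ 434.7 -119.6]
home [ 519.5 -113.9]
shut [ 610.1 -193.9]
pointer jig [  81.64086996 -128.15623899] line jig [ 78.03629715 -85.11501392]
(175, 152) [ 215. -468.    0.]
(75, 245) [ 588. -630.    0.]
(130, 190) [ 392. -557.    0.]
(230, 200) [ 466. -275.    0.]
```

View pics/top0.png

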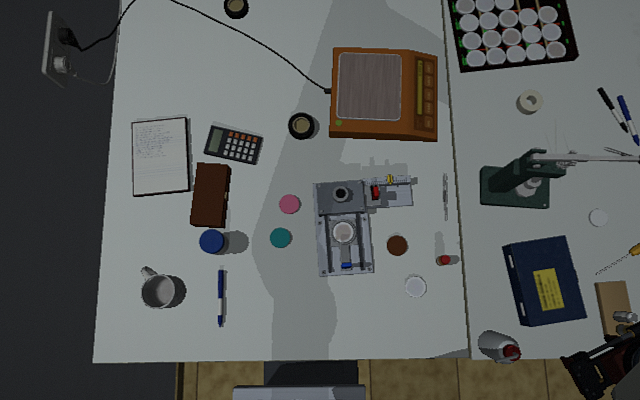

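The sample is the white-rimmed, grey-brown disc in the sled at top (342,232). The look-alikes are pink (289,203), turquoise (280,237), brown (397,244) and the white spare on the desk (415,286). The blue tab is at (346,264), the red tab at (376,190) and the yellow pointer at (389,182). The close crop confirms this choice.

```bash
python3 -m jog '0 0 -0.25 0 0 0 -1;0 0 -0.5 0 0 0 -1;0 0 -0.5 0 0 0 -1;0.875 -0.853 -0.5 0 0 0.327 0;0.875 -0.853 -0.5 0 0 0.327 0;0.875 -0.853 -0.5 0 0 0.327 0;0.875 -0.853 -0.5 0 0 0.327 0;0.875 -0.853 -0.5 0 0 0.327 0'
cat > where.py <<'E'
import sys; from h import *
o=get_obs(); Rm=R.from_rotvec(o["orientation"]).as_matrix()
tgt=np.array([float(v) for v in sys.argv[1:4]]); yaw=np.radians(float(sys.argv[4]))
D=np.c_[[np.cos(yaw),np.sin(yaw),0],[np.sin(yaw),-np.cos(yaw),0],[0,0,-1]]
print("shift",(Rm.T@(tgt-o["ee_pos"])/200).round(3),"turn",(np.degrees(R.from_matrix(Rm.T@D).as_rotvec())/30).round(3),"q",o["qpos"].round(2),"w",o["width"],"t",o["t"])
E
python3 where.py 434.7 -119.6 160 3.87
```

```text
t: 1.6
ee_pos: [342.5, -344.2, 339.5]
orientation: [-3.119, -0.377, -0.0]
ft_force: [1.0, 0.3, 1.3]
width: 51.3
grasp_force: 0.0
shift [ 0.715 -0.981  0.898] turn [-0.   -0.    0.33] q [-0.81  0.1   1.82  0.    1.22  0.52] w 51.26600133663421 t 1.6
```

```bash
python3 -m jog '0.715 -0.981 0.25 0 0 0.33 0;0.715 -0.981 0.5 0 0 0.33 0;0.715 -0.981 0.7 0 0 0.33 0;0.715 -0.981 0.7 0 0 0.33 0;0.715 -0.981 0.7 0 0 0.33 0;0.715 -0.981 0.7 0 0 0.33 0;0.715 -0.981 0.7 0 0 0.33 0;0.715 -0.981 0.7 0 0 0.33 0'
cat > look.py <<'E'
import sys; from h import *
o=get_obs(); im=get_image("wrist"); cv2.imwrite(f"pics/{sys.argv[1]}.png",im[:,:,::-1]); M=T("wrist",o)
for t in sys.argv[2:]:
    for d in pinpoint(t,"wrist")[:2]:
        p=np.array(d["xyz"]); print(t,round(d["confidence"],2),(M[:3,:3]@p+M[:3,3]).round(1))
E
python3 look.py w1 sled_tab shutter_tab shutter_line pointer_line jig under_shutter sample_disc
python3 where.py 434.7 -119.6 62 3.87
```

```text
t: 2.4
ee_pos: [434.3, -121.3, 199.3]
orientation: [-3.14, -0.11, 0.002]
ft_force: [0.3, -0.1, -0.1]
width: 43.7
grasp_force: 0.0
sled_tab 0.76 [ 435.8 -120.2   88.1]
shutter_tab 0.64 [ 609.4 -193.9   84.3]
shutter_tab 0.64 [ 612.4 -193.6   40.7]
shutter_line 0.72 [ 632.3 -192.8   42.6]
pointer_line 0.42 [ 639.8 -234.5   48. ]
jig 0.55 [ 553.1 -109.    -4.4]
sample_disc 0.94 [ 519.7 -114.5   11.7]
sample_disc 0.69 [514.7  44.    1.2]
shift [ 0.001 -0.014  0.691] turn [ 0.001 -0.002 -0.002] q [-0.3   0.23  2.03 -0.    0.88  1.2 ] w 43.94898860460712 t 2.8
```

View pics/w1.png

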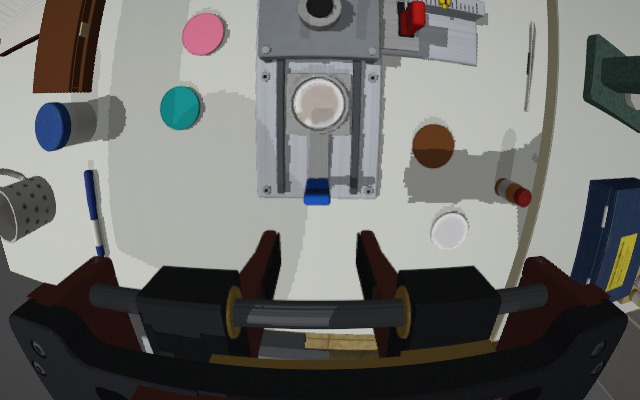

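The wrist view shows the blue tab at (317,190), centred between the fingers, the sample at (320,103) and the red tab at (413,18). I'll go down and grip the blue tab.

```bash
python3 -m jog '0 -0.012 0.25 0 0 0 0;0 -0.012 0.5 0 0 0 0;0 -0.012 0.6 0 0 0 0;0 -0.012 0.69 0 0 0 0;0 -0.012 0.69 0 0 0 0;0 -0.012 0.69 0 0 0 1;0 -0.012 0.69 0 0 0 1;0 -0.012 0.69 0 0 0 1'; python3 where.py 519.5 -113.9 62 3.87
```

```text
t: 3.6
ee_pos: [435.1, -119.9, 62.8]
orientation: [3.139, 0.107, 0.004]
ft_force: [-1.6, -15.0, -1.5]
width: 23.6
grasp_force: 30.0
shift [ 0.423 -0.001  0.005] turn [ 0.002 -0.005  0.001] q [-0.29  0.49  2.11 -0.    0.55  1.21] w 23.588219963173298 t 3.6
```

```bash
python3 -m jog '0 0.003 0 0 0 0 1;0.08 0.003 0 0 0 0 1;0.16 0.003 0 0 0 0 1;0.24 0.003 0 0 0 0 1;0.32 0.003 0 0 0 0 1;0.4 0.003 0 0 0 0 1;0.42 0.003 0 0 0 0 1;0.42 0.003 0 0 0 0 1'; python3 where.py 519.5 -113.9 62 3.87
```

```text
t: 4.4
ee_pos: [519.9, -115.1, 62.8]
orientation: [3.138, 0.107, 0.005]
ft_force: [2.0, -6.0, 2.0]
width: 23.8
grasp_force: 30.0
shift [-0.001 -0.006  0.004] turn [ 0.003 -0.006  0.001] q [-0.24  0.56  1.93 -0.    0.64  1.26] w 23.818641934728117 t 4.4
```

Next I'll push a few millimetres further to feel for the end stop.

```bash
python3 -m jog '0.01 0 0 0 0 0 1;0.015 0 0 0 0 0 1;0.015 0 0 0 0 0 1'; python3 -m jog '0.01 0 0 0 0 0 1;0.01 0 0 0 0 0 1'
```

```text
t: 4.7
ee_pos: [520.0, -115.1, 62.8]
orientation: [3.139, 0.107, -0.002]
ft_force: [-7.3, -8.0, 10.9]
width: 23.8
grasp_force: 30.0
t: 4.9
ee_pos: [520.3, -115.0, 62.6]
orientation: [3.139, 0.107, -0.007]
ft_force: [-12.5, -10.6, 15.8]
width: 23.9
grasp_force: 30.0
```

The sled moved 85 mm and the force rose at the stop, so it is home. I'll release and lift.

```bash
python3 -m jog '-0.02 0 0 0 0 0 1;-0.02 0 0 0 0 0 0;-0.02 0 0 0 0 0 0;-0.02 0 0 0 0 0 0;-0.02 0 -0.2 0 0 0 0;-0.02 0 -0.4 0 0 0 0;-0.02 0 -0.6 0 0 0 0;-0.02 0 -0.6 0 0 0 0'
python3 look.py w2 sled_tab shutter_tab shutter_line pointer_line
python3 where.py 610.1 -193.9 160 3.87
```

```text
t: 5.7
ee_pos: [522.3, -114.7, 186.7]
orientation: [3.137, 0.107, 0.014]
ft_force: [0.7, -0.3, -0.3]
width: 43.7
grasp_force: 0.0
sled_tab 0.71 [ 514.1 -115.5   89.2]
shutter_tab 0.65 [ 609.5 -192.7   83.8]
shutter_line 0.84 [ 631.9 -193.    39.9]
pointer_line 0.55 [ 639.2 -233.8   44.9]
shift [0.432 0.431 0.099] turn [-0.002  0.005  0.001] q [-0.24  0.37  1.88  0.    0.89  1.26] w 43.78332585034828 t 5.95
```

```bash
python3 - <<'E'
from h import *
im=get_image("wrist"); cv2.imwrite("pics/w3.png",cv2.resize(im[0:250,200:480],None,fx=2.4,fy=2.4,interpolation=cv2.INTER_CUBIC)[:,:,::-1])
# colour-based rays of blue tab top in the wrist fisheye (cross-check), and side camera before/after
side=get_image("side"); a=cv2.imread("pics/side0.png")[:,:,::-1]
m=camera_model("side");M=T("side")
for nm,I in (("before",a),("after",side)):
    I=I.astype(int)
    k=(I[...,2]>90)&(I[...,2]-I[...,0]>60)&(I[...,2]-I[...,1]>40); k[:, :270]=0;k[:,315:]=0;k[:140]=0;k[250:]=0
    v,u=np.nonzero(k)
    if len(v)==0: print(nm,"none");continue
    # top edge, intersect with z=85
    d=M[:3,:3]@np.array([(u.mean()-m["cx"])/m["fx"],(v.mean()-m["cy"])/m["fy"],1]); print(nm,len(v),u.mean(),v.mean(),v.min(),(M[:3,3]+d*(60-M[2,3])/d[2]).round(1))
E
```

```text
before 118 287.0169491525424 174.42372881355934 163 [ 449.1 -117.5   60. ]
after 149 290.0536912751678 194.19463087248323 182 [ 529.5 -112.7   60. ]
```

View pics/w3.png

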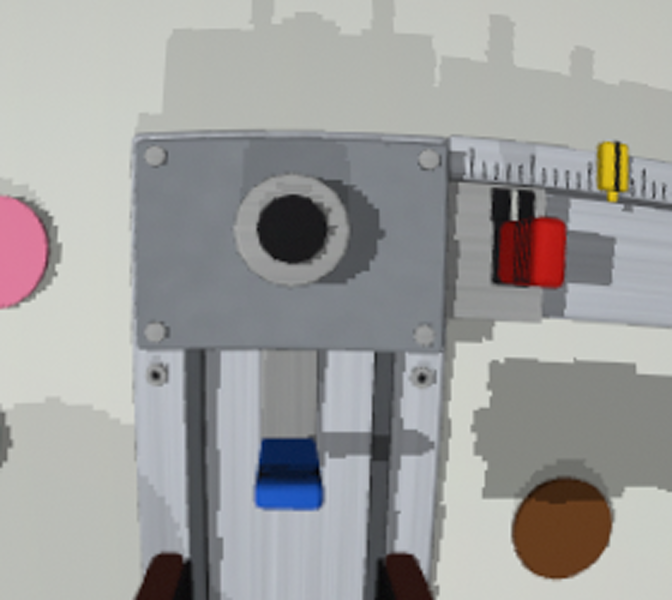

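The crop shows the blue tab (290,475), the hood edge (y≈350), the red tab (530,255), the white line (515,205) and the yellow pointer (612,170). I'll check the sled's position by projection.

```bash
python3 - <<'E'
from h import *
m=camera_model("wrist"); M=np.linalg.inv(T("wrist"))
y=np.radians(3.87); c=np.array([[np.cos(y),-np.sin(y)],[np.sin(y),np.cos(y)]]); t=np.array([549.4,-111.8])
def pr(x,yy,z):
    p=M@np.r_[c@[x,yy]+t,z,1]; r=np.hypot(p[0],p[1]); th=np.arctan2(r,p[2])
    return ((np.array([m["cx"],m["cy"]])+m["fx"]*th*p[:2]/r-[200,0])*2.4).round(1)
for s in (75,80,85): print(s,"top far/near edge",pr(-195+80+s+5,0,85),pr(-115+s-5,0,85))
print("hood front top edge",pr(15,0,50),"base front-right hood corner",pr(15,-58,50),"line",pr(79,-86,42))
E
```

```text
75 top far/near edge [289.3 510.7] [289.3 538.1]
80 top far/near edge [289.4 496.8] [289.3 524.5]
85 top far/near edge [289.4 482.7] [289.3 510.7]
hood front top edge [288.8 352.1] base front-right hood corner [442.8 353.9] line [512.  191.2]
```

```bash
python3 -m jog '0.432 0.431 0 0 0 0 0;0.432 0.431 0 0 0 0 0;0.432 0.431 0.05 0 0 0 0;0.432 0.431 0.1 0 0 0 0;0.432 0.431 0.1 0 0 0 0'; python3 look.py w4 shutter_tab shutter_line pointer_line; python3 where.py 610.1 -193.6 72 3.87
```

```text
t: 6.55
ee_pos: [608.8, -193.6, 158.5]
orientation: [-3.138, -0.106, 0.009]
ft_force: [-0.8, -0.5, 0.1]
width: 44.0
grasp_force: 0.0
shutter_line 0.96 [ 634.3 -195.8   40.2]
pointer_line 0.63 [ 640.  -234.5   48.8]
shift [-0.001  0.001  0.449] turn [-0.001  0.001  0.002] q [-0.33  0.54  1.65  0.    0.96  1.18] w 43.743078520575665 t 6.75
```

View pics/w4.png

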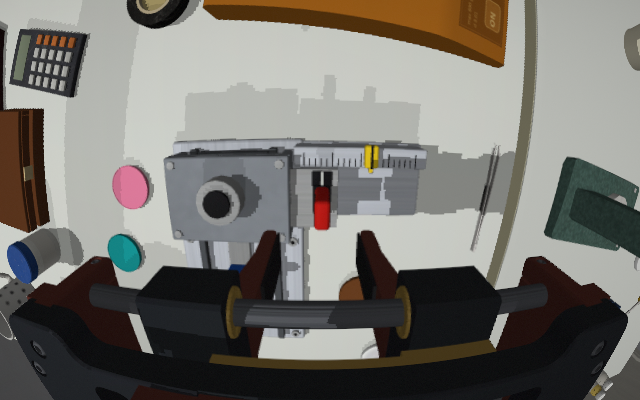

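The red tab (321,200) is centred between the fingers, with the white line at (322,180) and the pointer at (371,157). I'll go down and grip it.

```bash
python3 -m jog '0 0 0.15 0 0 0 0;0 0 0.3 0 0 0 0;0 0 0.44 0 0 0 0;0 0 0.44 0 0 0 0;0 0 0.44 0 0 0 1;0 0 0.44 0 0 0 1;0 0 0.44 0 0 0 1;0 0 0.44 0 0 0 1'; python3 look.py w5 shutter_line pointer_line; python3 -c "
from h import *
im=cv2.imread('pics/w5.png'); cv2.imwrite('pics/w5c.png',cv2.resize(im[0:240,200:470],None,fx=2.5,fy=2.5,interpolation=cv2.INTER_CUBIC))"
```

```text
t: 7.55
ee_pos: [611.9, -194.6, 75.1]
orientation: [3.139, 0.107, 0.003]
ft_force: [-0.3, -0.3, 0.2]
width: 16.0
grasp_force: 0.0
shutter_line 0.77 [ 632.5 -195.3   42.6]
pointer_line 0.76 [ 641.5 -236.9   44.8]
```

View pics/w5c.png

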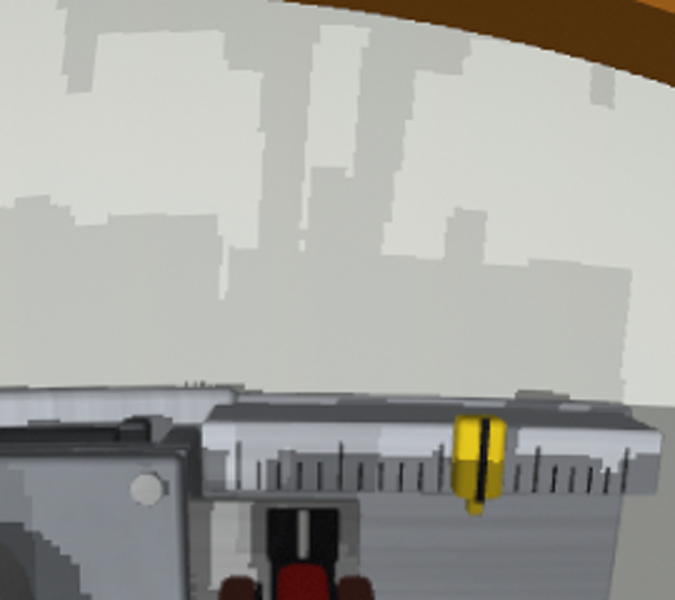

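```bash
cat > ray.py <<'E'
import sys; from h import *
def jig(u,v,z):
    m=camera_model("wrist"); M=T("wrist"); a=np.array([u-m["cx"],v-m["cy"]]); r=np.hypot(*a); th=r/m["fx"]
    d=M[:3,:3]@np.r_[np.sin(th)*a/r,np.cos(th)]; p=M[:3,3]+d*(z-M[2,3])/d[2]
    y=np.radians(3.87); c=np.array([[np.cos(y),-np.sin(y)],[np.sin(y),np.cos(y)]])
    return (c.T@(p[:2]-[549.4,-111.8])).round(1)
for s in sys.argv[1:]:
    u,v,z=map(float,s.split(",")); print(s,jig(200+u/2.5,v/2.5,z))
E
python3 ray.py 303,512,42 302,555,42 485,420,45 482,500,45 476,511,45; python3 -m jog '0 0 0 0 0 0 1;0 0 0 0 0 0 1'
```

```text
303,512,42 [ 79.6 -88.2]
302,555,42 [ 68.6 -88. ]
485,420,45 [ 103.  -130.9]
482,500,45 [  83.4 -131.3]
476,511,45 [  80.7 -130. ]
t: 7.9
ee_pos: [612.0, -196.0, 75.1]
orientation: [3.138, 0.105, 0.004]
ft_force: [-0.9, -6.8, 2.8]
width: 11.9
grasp_force: 30.0
```

```bash
python3 -m jog '0 0.05 0 0 0 0 1;0 0.1 0 0 0 0 1;0 0.15 0 0 0 0 1;0 0.19 0 0 0 0 1;0 0.2 0 0 0 0 1;0 0.2 0 0 0 0 1;0 0.2 0 0 0 0 1'; python3 look.py w6 shutter_line pointer_line; python3 -c "
from h import *
im=cv2.imread('pics/w6.png'); cv2.imwrite('pics/w6c.png',cv2.resize(im[140:250,240:400],None,fx=5,fy=5,interpolation=cv2.INTER_CUBIC))"
```

```text
t: 8.6
ee_pos: [614.1, -232.9, 75.0]
orientation: [-3.138, -0.104, -0.001]
ft_force: [-1.4, 8.6, 7.6]
width: 11.9
grasp_force: 30.0
shutter_line 0.65 [ 637.1 -233.5   40.9]
shutter_line 0.29 [ 553.1 -110.7   -5.6]
pointer_line 0.91 [ 640.6 -232.2   47.5]
pointer_line 0.31 [ 633.7 -231.4   41.1]
```

View pics/w6c.png

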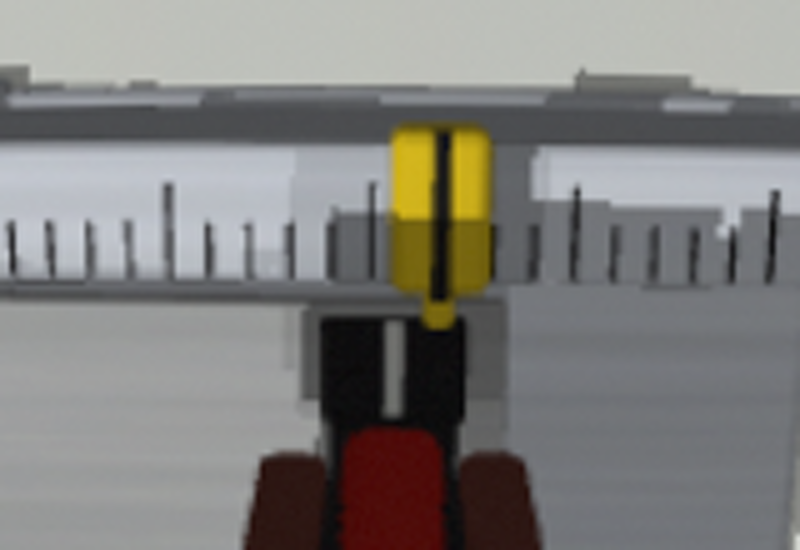

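In this crop the white line is at u≈394 and the pointer tip at u≈438. Ticks 5 mm apart are about 41–43 px here, so it needs about 5.2 mm more pull.

```bash
python3 -m jog '0 0.013 0 0 0 0 1;0 0.027 0 0 0 0 1;0 0.027 0 0 0 0 1;0 0.027 0 0 0 0 1;0 0.027 0 0 0 0 1;0 0.027 0 0 0 0 1'; python3 look.py w7 shutter_line pointer_line; python3 -c "
from h import *
im=cv2.imread('pics/w7.png'); cv2.imwrite('pics/w7c.png',cv2.resize(im[140:250,240:400],None,fx=5,fy=5,interpolation=cv2.INTER_CUBIC))"
```

```text
t: 9.35
ee_pos: [614.4, -238.0, 75.0]
orientation: [-3.138, -0.105, -0.001]
ft_force: [-2.8, 8.8, 8.5]
width: 11.8
grasp_force: 30.0
shutter_line 0.64 [ 635.6 -238.4   41.1]
pointer_line 0.57 [ 640.4 -234.8   47.2]
```

View pics/w7c.png

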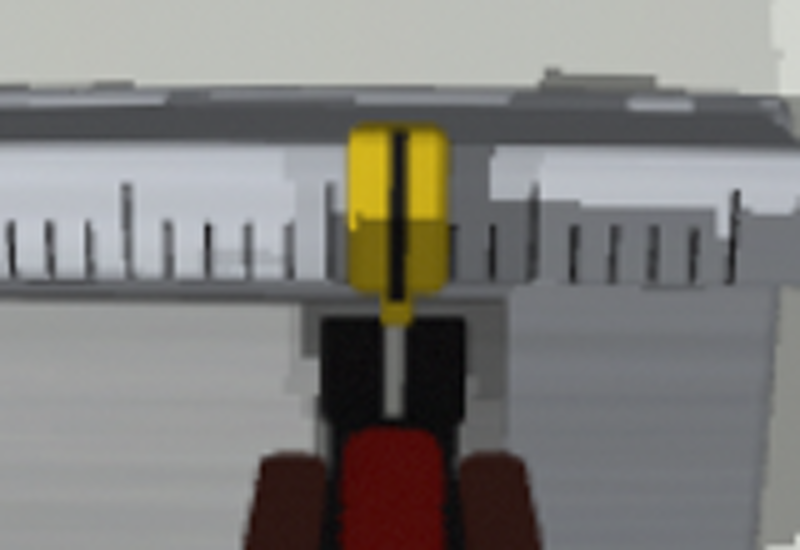

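The white line (u≈394) now lines up with the pointer tip (u≈397), to within about 0.4 mm. I'll hold still briefly, then hand in.

```bash
python3 -m jog '0 0 0 0 0 0 1;0 0 0 0 0 0 1;0 0 0 0 0 0 1;0 0 0 0 0 0 1;0 0 0 0 0 0 1;0 0 0 0 0 0 1' && python3 -c "
from workcell import *
print(close_job())"
```

```text
t: 10.1
ee_pos: [614.4, -238.0, 75.0]
orientation: [-3.138, -0.105, -0.0]
ft_force: [-1.4, 8.5, 8.7]
width: 11.8
grasp_force: 30.0
the job is handed in; nothing more can be done
None
```

I handed the job in at 10.1 s with the sled home and the gripper still holding the shutter open, its white line about 0.4 mm from the yellow pointer; the hand-in returned no verdict.

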